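# Close the rivet pot with its sprung cap

### The job

Close the open rivet pot on the leather bench so that no dust gets in: pick up the blue cap by pinching its two yellow side tabs together, fit its plug into the mouth of the pot and press it gently down against the orange sealing ring, then let the tabs spring out under the rim so that the cap stays locked home, level and by itself. Press no harder than 25 N, and leave the thread spool, the small jar and the wax tin where they stand.

Things in the scene. Friction and masses are not known exactly. Their poses are not given: they have to be found in the camera images.
- cap: (mm) Loose blue cap with yellow tabs, 82 g, upright on the bench. Origin: centre of the plug's flat foot, z up. Black plug: diameter 61.6, 13 high, foot chamfered to 57 over the lowest 2.5. Blue flange on it: diameter 86, from 13 to 17 above the origin. The tabs are on its +y and -y sides and move along y; grip across them, fingers closing along the cap's y. Any yaw fits the pot.
- cap_grip (a point): (mm) On the cap's axis, 37 above its origin, between the two upright finger tabs (each 26 wide along x, 6 thick, from 17.5 to 43.5 above the origin). Their outer faces are 42 apart when free, 30 pinched to the stop (a little less in a hard grip). Axes as the cap's.
- tab_a (a joint): Travel in m of the tab on the cap's +y side: 0 sprung out, 0.006 pinched to its stop; spring 5 N at 0, 8 N at 0.006. The tab carries a latch (in mm: 12 wide, 3 thick, 1.5 to 4.5 above the cap's origin) that pokes out of the plug to 35.5 from the axis at 0 and is drawn in to 29.5 at 0.006; it passes the pot's lip only above about 0.004.
- tab_b (a joint): The same for the tab on the cap's -y side. In the pot: the in-turned lip at the rim is 5 mm thick and leaves a round mouth of diameter 64 mm; below it the inside widens to diameter 80 mm, where the latches spring out. Locked, the ring holds them up against the lip, with the flange about 3.5 mm above the rim and seal at about 0.0035.
- block: (mm) Fixed round dark wood block, diameter 128, 26 high; origin at the centre of its underside on the bench, z up. In it, on the same axis, a cream round pot of diameter 92 is clamped at a height that differs each time and is not measured: its rim stands 70 to 98 above the origin, so feel for it. It does not yield. The rim may crack above 25 N. The cap's origin ends on this axis.
- seal (a joint): How far (m) the orange sealing ring (diameter 69 to 79 mm), sprung in the pot's rim, is pressed down by the cap's flange. 0: free, 7 mm above the rim, 1.5 N at first touch; 0.0035: 5 N, the cap's latches just pass the lip's lower edge; 0.007: 8.5 N, flush, the flange meets the hard rim; stop before. Released sooner than 0.0035, the latches only rub on the lip and the ring lifts the cap again.
- spool: (mm) Blue thread spool, loose, standing, diameter 44, 52 high; origin at the centre of its underside.
- bottle: (mm) Small amber jar with black lid, loose, standing, diameter 40, 75 high; origin at the centre of its underside.
- wax: (mm) Low round aluminium wax tin, loose, diameter 52, 28 high; origin at the centre of its underside.
Things that resemble listed ones, but are neither listed nor needed, are in the scene too. What is shaped like the cap but turquoise is not meant.

How it is judged:
By the outcome, as a careful person would: the job done as asked, in the order asked, and still so for the second after the job is handed in, with the robot touching nothing.
It also fails if it takes over 51 s, if anything falls off the work surface, if the arm or the gripper's body presses on something with over 40 N, if the wrist force passes 120 N, or if a joint passes its speed limit or range.

### The arm

A 7-joint arm with a two-finger parallel gripper is mounted at the origin on the work surface. World frame = base frame: x ahead of the robot, y to its left, z up, the work surface at z = 0. Lengths are in m, angles in rad, forces in N, time in s.
With the tool pointing down it reaches from about 0.35 to 0.9 m from the base axis. Payload 8.1 kg.
Tool frame: the origin (TCP) lies midway between the tips of the shut fingers; the grasp point (between the pads) lies 19 mm behind it; z points along the fingers, y is the line along which they close (so a half turn about z gives the same grasp; the last joint's range is limited). The gripper opens to 92 mm and grips with 3 to 60 N. Pads are 19 mm wide; open, the fingers measure 130 mm over their backs; the gripper's body (75 mm by 190 mm) begins 47 mm behind the grasp point.
Start: joints at [-1.295, 0.434, 0.025, 1.573, -0.012, 1.134, -0.075], TCP at [0.231, 0.581, 0.227] pointing down, gripper open.
Joint ranges: [-2.62, 2.62], [-0.44, 2.09], [-1.27, 1.32], [0.08, 2.57], [-1.32, 4.46], [0.12, 2], [-2.74, 2.74]. Speed limits (rad/s): [2.22, 2.22, 3.01, 3.01, 3.14, 3.14, 3.14].

### API

Orientations are given as a rotation vector (axis times angle).
In Python, from cell import arm gives the robot as it stands.
- The arm moves only by the tool carry_out, never from a script. Its arguments are lists of equal length, an entry for each row: "claw": the finger opening in cm, from 0 to 9.18; "delta_pos": the shift along the tool's x, y, z in cm, a list of three; "angular": the turn, a rotation vector about the tool's x, y, z in rad, a list of three. In form: {"claw": [claw, ...], "delta_pos": [[dx, dy, dz], ...], "angular": [[ax, ay, az], ...]}. A call has 1 to 20 rows; each row shifts and turns the commanded pose from where the row before left it, along the tool's axes as they then stand; what a row does not reach is not made up. A row lasts 1/10 s, in which the tool goes at most 50 mm and 8.59 degrees, less where a joint would pass 70% of its speed; a pose out of reach is approached as far as the arm can. A call with a gripper value outside its range is refused whole. The fingers move at their own pace and stop on an object; "force" is the grip in N (left out, the last holds). Time passes only in rows, so rows that do not move let the fingers close. It gives the time, the measured TCP pose, the force, the opening and the grip force at its end, in the units of the state.
- arm.observe(): the state, without advancing time (a new reading comes with each control period).
- arm.get_image(name): name is "scene" or "top" or "wrist"; returns a dict with "frame" (420x560x3 uint8, red, green, blue), "mtx" (3x3 intrinsics, pixels), "dist" ([k1, k2, p1, p2, k3] as OpenCV has them; the pictures are not rectified), "T" (4x4, takes a point from camera to world coordinates). Camera axes: x right, y down, z forward; pixel columns grow to the right and rows downward; lengths in m; the calibration is good to about 2 mm. A picture is of the moment at which its call begins. There is no depth.
- arm.sign_off(): hands the job in; it is judged then, once.
Trained networks look in a picture, given as the dict that the camera call returned (one of the last four; its "shot" number tells which), for a name from the list of things; names that differ only in an ending like _2 or _b are one class to them, and where a whole thing is asked for, a point or a joint stands for the part that bears it (a point fixed in the world has none). Each returns a list of dicts, best first, with "conf" (0 to 1); they miss things now and then, are a little off and sometimes report something else, mostly with a low value. They report only what shows in the picture. A call takes as long as a camera call. They do not tell look-alikes from the thing itself.
- arm.look_for(label, picture): "centre" ([column, row] as shares, 0 to 1, of the picture: columns of its width, rows of its height, amid what is visible of it).
- arm.trace(label, picture): "region" (420x560 bool, what is visible of it) and "centre" ([column, row] as shares, 0 to 1, of the picture: columns of its width, rows of its height, amid what is visible of it).
- arm.place_of(label, picture): "centre" ([column, row] as shares, 0 to 1, of the picture: columns of its width, rows of its height: a listed point, or the origin of a listed thing).
The state is a dict: "clock": time; "joints": joint angles; "dq": joint speeds; "joint_efforts": joint torques, N m; "position": TCP position; "ee_rot": TCP orientation; "force": force on the tool from outside, world axes, zero at the start; "ft_torque": the same for the moment, N m; "width": opening from 0.0 (shut) to 1.0 (fully open); "gripper_force": force on a finger pad.
Only numpy, scipy, OpenCV 4.12 (cv2) and the standard library are available. Lean on these libraries where they do the work, as an engineer would, in place of code of your own. Each camera call takes 0.05 s, during which the arm holds its last target. There are 200 camera calls.

## Working session

There is one attempt and no reset: what is moved stays moved. The work goes in short steps, Python scripts to look and compute and a tool call to move; the robot and the scene stay as the last step left them, time stands still between calls to the robot, and variables do not carry over. Pictures are saved under pics/ and viewed, at most 10 in all, crops included, and the job is handed in when it is done.

Besides the shell and the picture viewer there is one more tool, called after "Call:" as name(argument=value, ...) on one line, values as JSON. carry_out: Moves the arm, as the interface text tells. Its arguments: {"type":"object","properties":{"claw":{"type":"array","items":{"type":"number"}},"delta_pos":{"type":"array","items":{"type":"array","items":{"type":"number"}}},"angular":{"type":"array","items":{"type":"array","items":{"type":"number"}}},"force":{"type":"number"}},"required":["claw","delta_pos","angular"]}

```bash
mkdir -p pics; cat > h.py <<'E'
from cell import arm
import numpy as np, cv2
from scipy.spatial.transform import Rotation as R
def ray(p,uv):
    q=cv2.undistortPoints(np.array([[uv]],float),np.array(p["mtx"]),np.array(p["dist"]))[0,0]
    T=np.array(p["T"]);d=T[:3,:3]@np.array([q[0],q[1],1]);return T[:3,3],d
def at_z(p,c,z):
    o,d=ray(p,[c[0]*560,c[1]*420]);return o+d*(z-o[2])/d[2]
def proj(p,X):
    T=np.linalg.inv(np.array(p["T"]));r=cv2.Rodrigues(T[:3,:3])[0]
    return cv2.projectPoints(np.atleast_2d(np.array(X,float)),r,T[:3,3],np.array(p["mtx"]),np.array(p["dist"]))[0][:,0]
def save(p,n): cv2.imwrite(f"pics/{n}.png",p["frame"][:,:,::-1])
E
python3 - <<'E'
from h import *
s=arm.observe();print(s)
a=arm.get_image("top");b=arm.get_image("scene")
cv2.imwrite("pics/a.png",np.vstack([a["frame"],b["frame"]])[:,:,::-1][::1,::1]) if 0 else (save(a,"top"),save(b,"scene"))
for n,z in [("cap",0),("cap_grip",.037),("block",0),("spool",0),("bottle",0),("wax",0)]:
  for p,l in((a,"top"),(b,"scene")):
    for d in arm.place_of(n,p)[:3]: print(n,l,round(d["conf"],2),np.round(np.array(d["centre"])*[560,420]),np.round(at_z(p,d["centre"],z),4))
E
```

```text
{'clock': 0.0, 'joints': array([-1.29457   ,  0.4352322 ,  0.02496164,  1.57408943, -0.01157695,
        1.13400572, -0.07511339]), 'dq': array([ 0.00025322, -0.0001349 ,  0.00015145, -0.0009063 ,  0.00073543,
       -0.00067311,  0.00078695]), 'joint_efforts': array([-1.05462186e-03, -6.67864251e+01,  9.84246768e-01, -3.14471734e+01,
       -6.06815284e-02,  4.24493209e-02,  1.44230276e-04]), 'position': array([0.23100904, 0.58019001, 0.22594209]), 'ee_rot': array([-5.91577873e-01, -3.08524747e+00,  2.48795551e-03]), 'force': array([ 0.04317956, -0.18841406, -0.63392612]), 'ft_torque': array([ 0.0339686 ,  0.03267387, -0.00197919]), 'gripper_force': 0.0, 'width': 1.0008744641192513}
cap top 0.94 [329. 300.] [ 0.3946 -0.1851  0.    ]
cap top 0.86 [396. 224.] [ 0.5861 -0.3525  0.    ]
cap top 0.7 [281. 240.] [ 0.5406 -0.0642  0.    ]
cap scene 0.97 [204. 215.] [ 0.5477 -0.2033  0.    ]
cap scene 0.96 [224. 160.] [ 0.3773 -0.1769  0.    ]
cap scene 0.8 [124. 230.] [ 0.5905 -0.361   0.    ]
cap_grip top 0.86 [337. 240.] [ 0.5437 -0.198   0.037 ]
cap_grip top 0.85 [328. 299.] [ 0.4023 -0.1791  0.037 ]
cap_grip top 0.82 [404. 222.] [ 0.5888 -0.3628  0.037 ]
cap_grip scene 0.96 [116. 218.] [ 0.5887 -0.3679  0.037 ]
cap_grip scene 0.71 [203. 201.] [ 0.5406 -0.2009  0.037 ]
cap_grip scene 0.67 [274. 203.] [ 0.5438 -0.0543  0.037 ]
block top 0.97 [186. 240.] [0.5363 0.1705 0.    ]
block scene 0.89 [380. 214.] [0.5374 0.172  0.    ]
spool top 0.58 [334. 163.] [ 0.7361 -0.1945  0.    ]
spool scene 0.98 [199. 295.] [ 0.7352 -0.1886  0.    ]
bottle top 0.58 [179. 164.] [0.7257 0.1951 0.    ]
bottle scene 0.97 [409. 295.] [0.7295 0.1935 0.    ]
wax top 0.93 [257. 159.] [ 0.7426 -0.0012  0.    ]
wax scene 0.76 [306. 297.] [0.735  0.0048 0.    ]
```

View pics/top.png

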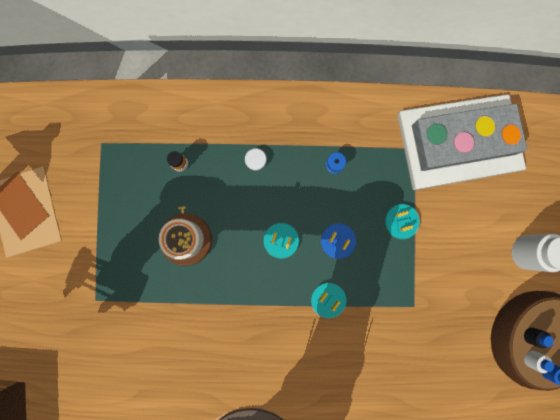

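View pics/scene.png

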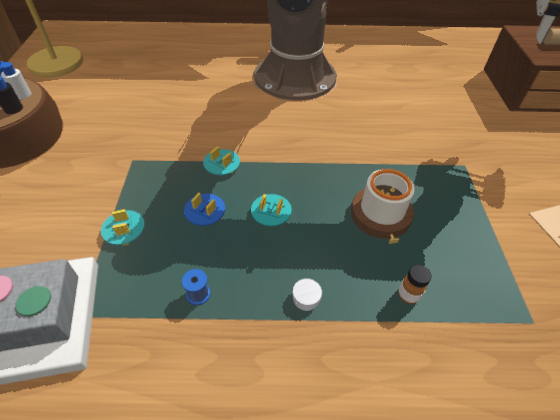

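Blue cap is at top (339,241) / scene (204,208); the turquoise decoys are at top (281,241), (328,300) and (403,222). The block is at top (186,240). Next I measure the tabs, the cap and the block axis.

```bash
cat >> h.py <<'E'
def capfit(p,c,rad=26):
    h=cv2.cvtColor(p["frame"],cv2.COLOR_RGB2HSV);H,S,V=[h[...,i].astype(int) for i in range(3)]
    yy,xx=np.mgrid[:420,:560];near=np.hypot(xx-c[0],yy-c[1])<rad
    ym=(near&(H>12)&(H<40)&(S>110)&(V>60)).astype(np.uint8)
    n,l,st,ce=cv2.connectedComponentsWithStats(ym)
    o=np.argsort(-st[1:,4])[:2]+1
    return [(ce[i],st[i,4],np.argwhere(l==i)[:,::-1]) for i in o],near&(H>100)&(H<125)&(S>130)
def mv(s,target,yawdes=None):
    """target delta in tool axes (cm)"""
    r=R.from_rotvec(s["ee_rot"]);return r.inv().apply(np.array(target)-s["position"])*100
E
python3 - <<'E'
from h import *
a=arm.get_image("top");b=arm.get_image("scene")
for p,c in((a,(339,241)),(b,(204,207))):
    t,bl=capfit(p,c)
    P=[]
    for ce,n,pts in t:
        X=at_z(p,ce/[560,420],.034);P.append(X[:2]);
        print(np.round(ce,1),n,np.round(X,4))
    P=np.array(P);d=P[0]-P[1];print("mid",P.mean(0).round(4),"sep",np.linalg.norm(d).round(4),"y-axis yaw",np.degrees(np.arctan2(d[1],d[0])).round(1))
    for m,z in((bl,.0165),):
        e=cv2.fitEllipse(cv2.convexHull(np.argwhere(m)[:,::-1].astype(np.int32)));print("flange",np.round(at_z(p,np.array(e[0])/[560,420],z),4),e)
s=arm.observe();r=R.from_rotvec(s["ee_rot"]).as_matrix();print(r.round(3))
print(mv(s,[.54,-.2,.25]))
E
```

```text
[345.6 244.2] 28 [ 0.5339 -0.2202  0.034 ]
[332.4 236.7] 26 [ 0.5512 -0.188   0.034 ]
mid [ 0.5425 -0.2041] sep 0.0366 y-axis yaw -118.4
flange [ 0.5422 -0.2039  0.0165] ((338.0557861328125, 240.64544677734375), (35.13644790649414, 35.798553466796875), 12.48514175415039)
[196.3 200.1] 97 [ 0.5357 -0.2163  0.034 ]
[210.3 207. ] 92 [ 0.554  -0.1852  0.034 ]
mid [ 0.5448 -0.2007] sep 0.0361 y-axis yaw -120.5
flange [ 0.5453 -0.2011  0.0165] ((204.12185668945312, 209.12673950195312), (31.707674026489258, 41.57468032836914), 78.4752197265625)
[[-0.929  0.37   0.   ]
 [ 0.37   0.929  0.   ]
 [-0.     0.    -1.   ]]
[-57.57106805 -61.1079644   -2.32759749]
```

Call:
carry_out(claw=[9, 9, 9, 9, 9, 9, 9, 9, 9, 9, 9, 9, 9, 9, 9, 9, 9, 9, 9, 9], delta_pos=[[-1.2, -1.3, 0], [-2.7, -2.9, 0], [-2.7, -2.9, 0], [-2.7, -2.9, 0], [-2.7, -2.9, 0], [-2.7, -2.9, 0], [-2.7, -2.9, 0], [-2.7, -2.9, 0], [-2.7, -2.9, 0], [-2.7, -2.9, 0], [-2.7, -2.9, 0], [-2.7, -2.9, 0], [-2.7, -2.9, 0], [-2.7, -2.9, 0], [-2.7, -2.9, 0], [-2.7, -2.9, 0], [-2.7, -2.9, 0], [-2.7, -2.9, 0], [-2.7, -2.9, 0], [-2.7, -2.9, 0]], angular=[[0, 0, 0], [0, 0, 0], [0, 0, 0], [0, 0, 0], [0, 0, 0], [0, 0, 0], [0, 0, 0], [0, 0, 0], [0, 0, 0], [0, 0, 0], [0, 0, 0], [0, 0, 0], [0, 0, 0], [0, 0, 0], [0, 0, 0], [0, 0, 0], [0, 0, 0], [0, 0, 0], [0, 0, 0], [0, 0, 0]], force=25)

```text
clock: 2.8
position: [0.5108, -0.139, 0.2269]
ee_rot: [0.591, 3.085, 0.0]
force: [0.5, -0.1, 0.9]
width: 0.982
gripper_force: 0.0
```

```bash
python3 - <<'E'
from h import *
s=arm.observe();print(s["clock"],s["position"],s["joints"].round(2));r=R.from_rotvec(s["ee_rot"]).as_matrix();print(r.round(3))
print(mv(s,[.5435,-.2025,.14]))
E
```

```text
2.8 [ 0.51084491 -0.1389855   0.22694289] [-0.22  0.29  0.49  1.84 -0.16  1.05  1.52]
[[-0.929  0.37   0.001]
 [ 0.37   0.929  0.   ]
 [-0.001  0.    -1.   ]]
[-5.37632166 -4.69843926  8.69568679]
```

Call:
carry_out(claw=[9, 9, 9, 9, 9, 9, 9], delta_pos=[[-1.8, -1.6, 2.5], [-1.8, -1.6, 2.5], [-1.8, -1.5, 2.5], [0, 0, 1.2], [0, 0, 0], [0, 0, 0], [0, 0, 0]], angular=[[0, 0, 0], [0, 0, 0], [0, 0, 0], [0, 0, 0.07], [0, 0, 0.066], [0, 0, 0], [0, 0, 0]])

```text
clock: 3.5
position: [0.5433, -0.2011, 0.14]
ee_rot: [0.796, 3.039, -0.0]
force: [-0.3, -0.2, 0.2]
width: 0.98
gripper_force: 0.0
```

```bash
cat > m.py <<'E'
from h import *
s=arm.observe();r=R.from_rotvec(s["ee_rot"]).as_matrix()
print(s["clock"],s["position"],"tool y yaw",np.degrees(np.arctan2(r[1,1],r[0,1])))
p=arm.get_image("wrist");save(p,"w1")
h=cv2.cvtColor(p["frame"],cv2.COLOR_RGB2HSV)
c=proj(p,[.5435,-.2025,.037])[0];print("exp",c)
print([ (round(d["conf"],2),np.round(np.array(d["centre"])*[560,420]),at_z(p,d["centre"],.037).round(4)) for d in arm.place_of("cap_grip",p)])
t,bl=capfit(p,c,150)
P=[]
for ce,n,pts in t:
    q=cv2.minAreaRect(pts.astype(np.int32));P.append(at_z(p,ce/[560,420],.0435)[:2]);print(ce.round(1),n,q,P[-1].round(4))
P=np.array(P);d=P[0]-P[1];print("mid",P.mean(0).round(4),np.linalg.norm(d),np.degrees(np.arctan2(d[1],d[0])))
e=cv2.fitEllipse(cv2.convexHull(np.argwhere(bl)[:,::-1].astype(np.int32)));print("flange",at_z(p,np.array(e[0])/[560,420],.017),e)
E
python3 m.py
```

```text
3.5 [ 0.54333824 -0.20106628  0.13997221] tool y yaw 60.62797020215209
exp [273.48708548 211.51366075]
[(0.93, array([146., 340.]), array([ 0.5926, -0.3644,  0.037 ])), (0.84, array([199.,  27.]), array([ 0.3988, -0.1823,  0.037 ])), (0.74, array([271., 211.]), array([ 0.542 , -0.2039,  0.037 ])), (0.67, array([426., 124.]), array([ 0.5401, -0.0668,  0.037 ]))]
[301.1 340. ] 663 ((304.0, 340.0), (100.0, 6.0), 0.0) [ 0.6584 -0.2386]
[247.2 210.9] 311 ((247.0, 211.0), (36.0, 8.0), 90.0) [ 0.5311 -0.2199]
mid [ 0.5948 -0.2292] 0.12863642136361128 -8.371547340270146
flange [ 0.58975529 -0.20256824  0.017     ] ((298.1542663574219, 248.2742919921875), (111.5721206665039, 209.92442321777344), 146.7538299560547)
```

View pics/w1.png

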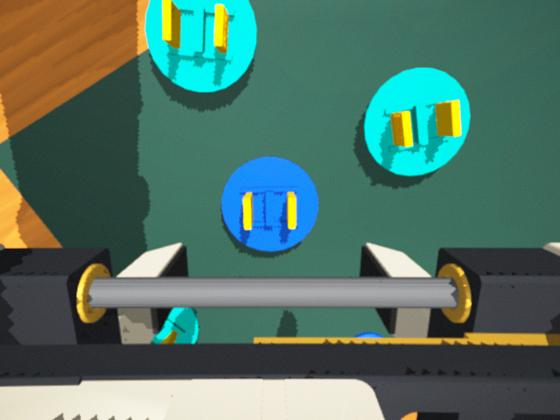

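The blue cap is centred near (270,204), with its tabs upright in the image at columns 248 and 292, so the yaw is aligned. I'll refit with a smaller window.

```bash
sed -i 's/c,150)/c,62)/' m.py; python3 m.py
```

```text
3.6 [ 0.54342629 -0.2009842   0.1402129 ] tool y yaw 60.609926069450104
exp [273.33010508 211.34004919]
[(0.89, array([149., 341.]), array([ 0.5956, -0.363 ,  0.037 ])), (0.83, array([271., 214.]), array([ 0.5445, -0.2049,  0.037 ])), (0.67, array([197.,  29.]), array([ 0.3995, -0.1838,  0.037 ])), (0.64, array([427., 123.]), array([ 0.5403, -0.0655,  0.037 ]))]
[247.1 210.8] 312 ((247.0, 211.0), (36.0, 8.0), 90.0) [ 0.5312 -0.2198]
[291.  209.8] 308 ((291.0, 210.0), (36.0, 8.0), 90.0) [ 0.5478 -0.1886]
mid [ 0.5395 -0.2042] 0.03533969143249411 -118.03022989344514
flange [ 0.54030421 -0.20477389  0.017     ] ((269.3390197753906, 203.61846923828125), (96.03345489501953, 97.72716522216797), 90.90392303466797)
```

Call:
carry_out(claw=[9, 9, 9, 9, 9, 9, 9, 9, 2, 2, 2, 2, 2, 2, 2, 2, 2], delta_pos=[[0, -0.2, 2], [0, 0, 2.5], [0, 0, 2.5], [0, 0, 2], [0, 0, 1.5], [0, 0, 1], [0, 0, 0.45], [0, 0, 0], [0, 0, 0], [0, 0, 0], [0, 0, 0], [0, 0, 0], [0, 0, 0], [0, 0, 0], [0, 0, 0], [0, 0, 0], [0, 0, 0]], angular=[[0, 0, 0], [0, 0, 0], [0, 0, 0], [0, 0, 0], [0, 0, 0], [0, 0, 0], [0, 0, 0], [0, 0, 0], [0, 0, 0], [0, 0, 0], [0, 0, 0], [0, 0, 0], [0, 0, 0], [0, 0, 0], [0, 0, 0], [0, 0, 0], [0, 0, 0]], force=25)

```text
clock: 5.4
position: [0.5422, -0.2029, 0.0205]
ee_rot: [0.8, 3.038, 0.0]
force: [-1.4, 1.0, 4.0]
width: 0.316
gripper_force: 25.0
```

Call:
carry_out(claw=[2, 2, 2, 2, 2, 2, 2, 2, 2], delta_pos=[[0, 0, -0.5], [0, 0, -1.5], [0, 0, -2.5], [0, 0, -2.5], [0, 0, -2.5], [0, 0, -2.5], [0, 0, -2], [0, 0, 0], [0, 0, 0]], angular=[[0, 0, 0], [0, 0, 0], [0, 0, 0], [0, 0, 0], [0, 0, 0], [0, 0, 0], [0, 0, 0], [0, 0, 0], [0, 0, 0]])

```text
clock: 6.3
position: [0.5422, -0.2028, 0.1609]
ee_rot: [0.8, 3.037, 0.001]
force: [0.3, -0.0, -0.9]
width: 0.314
gripper_force: 25.0
```

```bash
cat > m2.py <<'E'
from h import *
s=arm.observe();r=R.from_rotvec(s["ee_rot"]).as_matrix();print(s["position"],s["force"],s["width"],s["joints"].round(2))
o=s["position"]-np.array([0,0,.0205])
for n in ("wrist","scene","top"):
    p=arm.get_image(n);save(p,n+"_lift")
    # flange outline model
    a=np.linspace(0,2*np.pi,60)
    print(n,"exp flange ctr",proj(p,o+[0,0,.015])[0].round(1),"grip",proj(p,o+[0,0,.037])[0].round(1))
    for l in("cap","cap_grip"): print([(round(d["conf"],2),np.round(np.array(d["centre"])*[560,420],1)) for d in arm.place_of(l,p)],proj(p,o+[0,0,0 if l=="cap" else .037])[0].round(1))
    if n!="wrist":
        for d in arm.place_of("block",p)[:1]: print("block",d["conf"],at_z(p,d["centre"],0).round(4))
E
python3 m2.py
```

```text
[ 0.54220048 -0.20281438  0.1608984 ] [ 0.33157856 -0.0062651  -0.91291663] 0.314118632260675 [-0.1   0.45  0.51  1.8  -0.27  0.96  1.58]
wrist exp flange ctr [275.5 257.2] grip [275.7 275.7]
[(0.94, array([213.2,  42.4])), (0.7, array([272.8, 249.4])), (0.7, array([401.4, 125.3]))] [275.3 247. ]
[(0.76, array([274.4, 277.7])), (0.75, array([202.3,  35.5])), (0.7, array([420.2, 125.5]))] [275.7 275.7]
scene exp flange ctr [194.1 159.1] grip [192.3 150. ]
[(0.93, array([124.5, 230.1])), (0.9, array([198.6, 164.9])), (0.8, array([271.4, 213. ])), (0.65, array([222. , 161.9]))] [195.2 165. ]
[(0.79, array([217.5, 154.6])), (0.77, array([269.4, 200.5])), (0.58, array([119.4, 217.9])), (0.56, array([192. , 153.2]))] [192.3 150. ]
block 0.86 [0.5371 0.1703 0.    ]
top exp flange ctr [345.6 240.1] grip [347. 240.]
[(0.96, array([279.5, 237.4])), (0.58, array([328.7, 296.4])), (0.44, array([398.2, 223.9]))] [344.6 240.1]
[(0.78, array([280.2, 237.8])), (0.56, array([331.3, 301.4])), (0.49, array([399.8, 221.6]))] [347. 240.]
block 0.65 [0.5444 0.1716 0.    ]
```

View pics/wrist_lift.png

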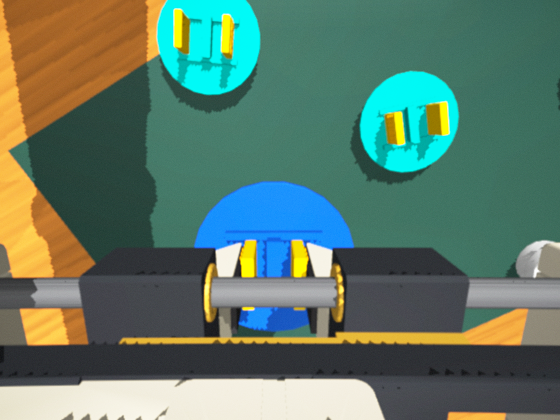

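View pics/scene_lift.png

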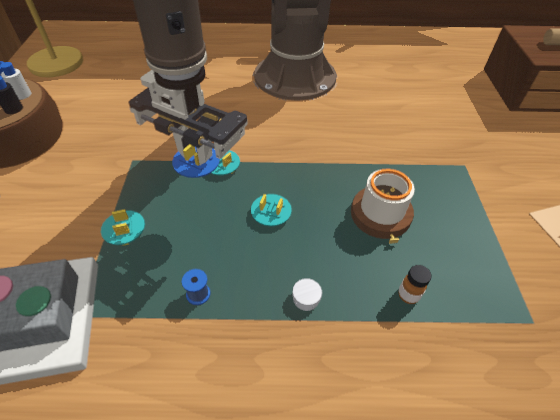

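Call:
carry_out(claw=[2, 2, 2, 2, 2, 2, 2, 2, 2, 2, 2, 2, 2, 2, 2], delta_pos=[[0.3, 1.2, 0], [0.7, 2.7, 0], [0.8, 2.9, 0], [0.8, 2.9, 0], [0.8, 2.9, 0], [0.8, 2.9, 0], [0.8, 2.9, 0], [0.8, 2.9, 0], [0.8, 2.9, 0], [0.8, 2.9, 0], [0.8, 2.9, 0], [0.5, 1.7, 0], [0, 0.8, 0], [0, 0, 0], [0, 0, 0]], angular=[[0, 0, 0], [0, 0, 0], [0, 0, 0], [0, 0, 0], [0, 0, 0], [0, 0, 0], [0, 0, 0], [0, 0, 0], [0, 0, 0], [0, 0, 0], [0, 0, 0], [0, 0, 0], [0, 0, 0], [0, 0, 0], [0, 0, 0]])

```text
clock: 8.35
position: [0.6263, 0.121, 0.1602]
ee_rot: [0.803, 3.037, -0.002]
force: [0.1, -0.9, -1.2]
width: 0.316
gripper_force: 25.0
```

```bash
python3 - <<'E'
from h import *
s=arm.observe();print(s["clock"],s["position"],s["ee_rot"],s["force"])
p=arm.get_image("wrist");save(p,"w3")
import pickle;q=arm.get_image("top");r=arm.get_image("scene");pickle.dump((s,p,q,r),open("d.pkl","wb"))
E
```

```text
8.35 [0.6263411  0.12099196 0.16023562] [ 8.02625606e-01  3.03718898e+00 -1.67377541e-03] [ 0.06735119 -0.90135148 -1.19220628]
```

View pics/w3.png

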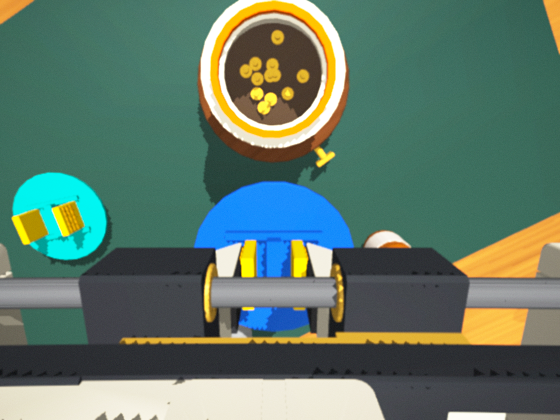

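```bash
cat > fit.py <<'E'
from h import *
import pickle
from scipy.optimize import least_squares
s,w,t,sc=pickle.load(open("d.pkl","rb"))
a=np.linspace(0,2*np.pi,181)
def circ(c,z,d): return np.c_[c[0]+d/2*np.cos(a),c[1]+d/2*np.sin(a),np.full_like(a,z)]
def dist(p,c,z,d,pts): # signed distance pts->projected circle polygon
    poly=proj(p,circ(c,z,d)).astype(np.float32).reshape(-1,1,2)
    return np.array([cv2.pointPolygonTest(poly,(float(x),float(y)),True) for x,y in pts])
def mask(p,lo,hi,smin,vmin,c,rad):
    f=cv2.resize(p["frame"],None,fx=1,fy=1);h=cv2.cvtColor(f,cv2.COLOR_RGB2HSV)
    m=(cv2.inRange(h,(lo,smin,vmin),(hi,255,255))>0)
    yy,xx=np.mgrid[:420,:560];return (m&(np.hypot(xx-c[0],yy-c[1])<rad)).astype(np.uint8)
if __name__=="__main__":
    for n,p,c0,rad in(("wrist",w,(274,75),72),("top",t,None,30),("scene",sc,None,32)):
        if c0 is None: c0=proj(p,[.54,.171,.09])[0]
        m=mask(p,5,26,150,110,c0,rad)
        k,l,st,_=cv2.connectedComponentsWithStats(m);m=(l==1+np.argmax(st[1:,4])).astype(np.uint8)
        cs,_=cv2.findContours(m,cv2.RETR_CCOMP,cv2.CHAIN_APPROX_NONE)
        out=max(cs,key=lambda c:cv2.contourArea(c))[:,0].astype(float)
        ou=cv2.convexHull(out.astype(np.int32))[:,0].astype(float)
        ou+= .5*(ou-ou.mean(0))/np.linalg.norm(ou-ou.mean(0),axis=1,keepdims=True)
        cv2.imwrite(f"pics/m_{n}.png",m*255)
        f=least_squares(lambda v:dist(p,v[:2],v[2],.079,ou),[.54,.171,.09],loss="soft_l1",x_scale=.01,diff_step=1e-3)
        print(n,len(ou),f.x.round(4),"rms",np.sqrt(np.mean(f.fun**2)).round(2))
        for z in(.08,.09,.1): 
            g=least_squares(lambda v:dist(p,v,z,.079,ou),[.54,.171],loss="soft_l1",diff_step=1e-3);print("   z",z,g.x.round(4),np.sqrt(np.mean(g.fun**2)).round(2))
    o=s["position"]-np.array([0,0,.0205])
    m=mask(w,100,125,130,60,(274,257),85);m[252:]=0
    cs,_=cv2.findContours(m,cv2.RETR_EXTERNAL,cv2.CHAIN_APPROX_NONE);c=max(cs,key=cv2.contourArea)[:,0].astype(float)
    c=c[(c[:,1]<240)];c=c[[dist(w,o[:2],o[2]+.017,.076,[q])[0]<0 for q in c]]
    f=least_squares(lambda v:dist(w,v,o[2]+.017,.086,c),o[:2],loss="soft_l1",diff_step=1e-3)
    r=R.from_rotvec(s["ee_rot"])
    print("cap ctr",f.x.round(4),"tcp",o[:2].round(4),"tool offset mm",r.inv().apply([*(f.x-o[:2]),0])*1000,"rms",np.sqrt(np.mean(f.fun**2)),len(c))
E
python3 fit.py
```

```text
wrist 42 [0.5389 0.1685 0.0967] rms 0.59
   z 0.08 [0.5344 0.1691] 4.81
   z 0.09 [0.5374 0.1688] 1.99
   z 0.1 [0.5395 0.1683] 1.13
top 13 [0.5394 0.1755 0.0658] rms 0.24
   z 0.08 [0.5395 0.173 ] 0.3
   z 0.09 [0.5397 0.1712] 0.39
   z 0.1 [0.5398 0.1695] 0.49
scene 13 [0.7397 0.1063 0.2803] rms 2.33
   z 0.08 [0.5499 0.1735] 2.6
   z 0.09 [0.5594 0.1702] 2.59
   z 0.1 [0.5688 0.1669] 2.57
cap ctr [0.6266 0.1194] tcp [0.6263 0.121 ] tool offset mm [-1.02894538 -1.19819869  0.00161068] rms 0.5534768561703127 187
```

Call:
carry_out(claw=[2, 2, 2, 2, 2, 2, 2, 2, 2, 2, 2], delta_pos=[[0.7, 0, 0], [1.7, 0, 0], [2, 0, 0], [2, -0.05, 0], [2, 0, 0], [1.2, 0, 0], [0.45, 0, 0.5], [0, 0, 1], [0, 0, 0.7], [0, 0, 0.3], [0, 0, 0]], angular=[[0, 0, 0], [0, 0, 0], [0, 0, 0], [0, 0, 0], [0, 0, 0], [0, 0, 0], [0, 0, 0], [0, 0, 0], [0, 0, 0], [0, 0, 0], [0, 0, 0]])

```text
clock: 9.6
position: [0.5388, 0.1711, 0.1344]
ee_rot: [-0.801, -3.037, 0.002]
force: [-0.1, -0.4, -0.1]
width: 0.316
gripper_force: 25.0
```

```bash
python3 - <<'E'
from h import *
s=arm.observe();print(s["clock"],s["position"],s["force"],s["ft_torque"])
p=arm.get_image("scene");c=proj(p,[.539,.17,.1])[0].astype(int);print(c)
f=p["frame"][c[1]-60:c[1]+60,c[0]-80:c[0]+80];cv2.imwrite("pics/s4.png",cv2.resize(f,None,fx=5,fy=5,interpolation=2)[:,:,::-1])
E
```

```text
9.6 [0.53881625 0.17111865 0.13435467] [-0.10499087 -0.44634434 -0.11108396] [ 0.01541272  0.00969831 -0.0020903 ]
[389 182]
```

View pics/s4.png

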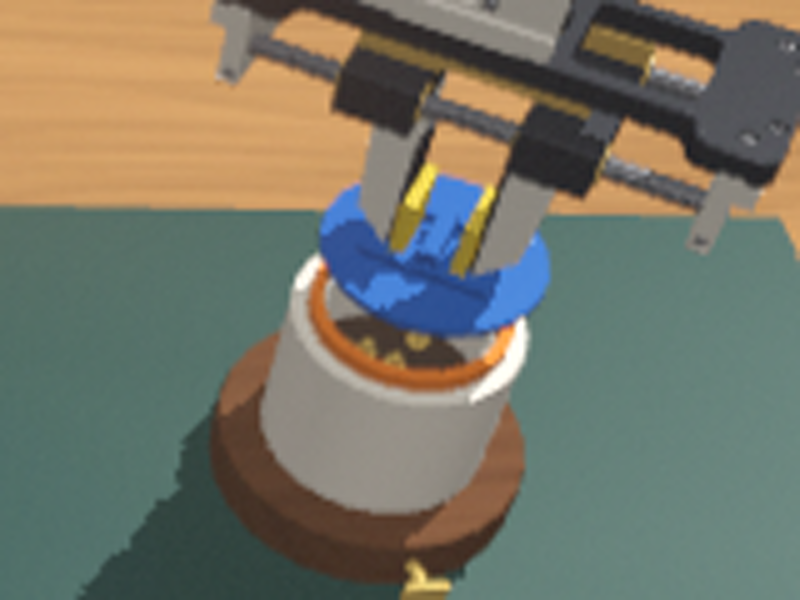

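The crop shows the cap hovering above the pot mouth, in line with it to within the picture's resolution. I'll descend in small steps.

Call:
carry_out(claw=[2, 2, 2, 2, 2, 2], delta_pos=[[0, -0.05, 0.5], [0, 0, 0.5], [0, 0, 0.4], [0, 0, 0.3], [0, 0, 0], [0, 0, 0]], angular=[[0, 0, 0], [0, 0, 0], [0, 0, 0], [0, 0, 0], [0, 0, 0], [0, 0, 0]])

```text
clock: 10.25
position: [0.5385, 0.1714, 0.1182]
ee_rot: [0.8, 3.038, -0.0]
force: [0.5, -0.6, -1.2]
width: 0.319
gripper_force: 25.0
```

Call:
carry_out(claw=[2, 2, 2, 2, 2], delta_pos=[[0, 0, 0.15], [0, 0, 0.1], [0, 0, 0.1], [0, 0, 0], [0, 0, 0]], angular=[[0, 0, 0], [0, 0, 0], [0, 0, 0], [0, 0, 0], [0, 0, 0]])

```text
clock: 10.75
position: [0.5385, 0.1714, 0.1147]
ee_rot: [-0.8, -3.038, -0.0]
force: [0.7, 0.1, -1.4]
width: 0.317
gripper_force: 25.0
```

Call:
carry_out(claw=[2, 2, 2, 2, 2], delta_pos=[[-0.1, -0.1, 0], [0, 0, 0.1], [0, 0, 0.1], [0, 0, 0], [0, 0, 0]], angular=[[0, 0, 0], [0, 0, 0], [0, 0, 0], [0, 0, 0], [0, 0, 0]])

```text
clock: 11.25
position: [0.5388, 0.1701, 0.1127]
ee_rot: [-0.8, -3.038, 0.0]
force: [0.1, 0.1, -1.2]
width: 0.314
gripper_force: 25.0
```

Call:
carry_out(claw=[2, 2, 2, 2, 2], delta_pos=[[0, 0, 0.1], [0, 0, 0.05], [0, 0, 0.05], [0, 0, 0], [0, 0, 0]], angular=[[0, 0, 0], [0, 0, 0], [0, 0, 0], [0, 0, 0], [0, 0, 0]])

```text
clock: 11.75
position: [0.5388, 0.1701, 0.1107]
ee_rot: [0.8, 3.038, 0.0]
force: [0.6, -0.1, -1.3]
width: 0.315
gripper_force: 25.0
```

Call:
carry_out(claw=[2, 2, 2, 2], delta_pos=[[0, 0, 0.1], [0, 0, 0.05], [0, 0, 0], [0, 0, 0]], angular=[[0, 0, 0], [0, 0, 0], [0, 0, 0], [0, 0, 0]])

```text
clock: 12.15
position: [0.5389, 0.1701, 0.1092]
ee_rot: [0.8, 3.038, 0.0]
force: [-1.0, 0.0, -0.0]
width: 0.315
gripper_force: 25.0
```

Call:
carry_out(claw=[2, 2, 2, 2], delta_pos=[[0, 0, 0.1], [0, 0, 0.05], [0, 0, 0], [0, 0, 0]], angular=[[0, 0, 0], [0, 0, 0], [0, 0, 0], [0, 0, 0]])

```text
clock: 12.55
position: [0.5388, 0.1701, 0.1077]
ee_rot: [-0.8, -3.038, -0.0]
force: [0.5, -0.8, -0.8]
width: 0.312
gripper_force: 25.0
```

Call:
carry_out(claw=[2, 2, 2, 2], delta_pos=[[0, 0, 0.05], [0, 0, 0.05], [0, 0, 0], [0, 0, 0]], angular=[[0, 0, 0], [0, 0, 0], [0, 0, 0], [0, 0, 0]])

```text
clock: 12.95
position: [0.5389, 0.1701, 0.1067]
ee_rot: [0.8, 3.038, -0.0]
force: [-1.0, -0.1, -1.1]
width: 0.314
gripper_force: 25.0
```

Call:
carry_out(claw=[2, 2, 2, 2], delta_pos=[[0, 0, 0.05], [0, 0, 0.05], [0, 0, 0], [0, 0, 0]], angular=[[0, 0, 0], [0, 0, 0], [0, 0, 0], [0, 0, 0]])

```text
clock: 13.35
position: [0.5389, 0.1701, 0.1058]
ee_rot: [0.8, 3.038, 0.0]
force: [0.2, 0.0, 1.5]
width: 0.313
gripper_force: 25.0
```

Call:
carry_out(claw=[2, 2, 2], delta_pos=[[0, 0, 0.05], [0, 0, 0], [0, 0, 0]], angular=[[0, 0, 0], [0, 0, 0], [0, 0, 0]])

```text
clock: 13.65
position: [0.5389, 0.1701, 0.1053]
ee_rot: [0.8, 3.038, 0.0]
force: [-0.1, -0.7, 2.3]
width: 0.32
gripper_force: 25.0
```

Call:
carry_out(claw=[2, 2, 2], delta_pos=[[0, 0, 0.05], [0, 0, 0], [0, 0, 0]], angular=[[0, 0, 0], [0, 0, 0], [0, 0, 0]])

```text
clock: 13.95
position: [0.5389, 0.1701, 0.1048]
ee_rot: [0.8, 3.038, 0.0]
force: [-0.0, 0.2, 2.2]
width: 0.315
gripper_force: 25.0
```

Call:
carry_out(claw=[2, 2, 2], delta_pos=[[0, 0, 0.05], [0, 0, 0], [0, 0, 0]], angular=[[0, 0, 0], [0, 0, 0], [0, 0, 0]])

```text
clock: 14.25
position: [0.5389, 0.1701, 0.1043]
ee_rot: [0.8, 3.038, 0.0]
force: [0.2, -0.4, 2.4]
width: 0.315
gripper_force: 25.0
```

Call:
carry_out(claw=[2, 2, 2, 2, 2], delta_pos=[[0, 0, 0.05], [0, 0, 0.05], [0, 0, 0.05], [0, 0, 0], [0, 0, 0]], angular=[[0, 0, 0], [0, 0, 0], [0, 0, 0], [0, 0, 0], [0, 0, 0]])

```text
clock: 14.75
position: [0.5389, 0.1701, 0.1028]
ee_rot: [0.8, 3.038, 0.0]
force: [-0.9, 0.4, 4.0]
width: 0.315
gripper_force: 25.0
```

Call:
carry_out(claw=[2, 2, 2, 2, 2], delta_pos=[[0, 0, 0.05], [0, 0, 0.05], [0, 0, 0], [0, 0, 0], [0, 0, 0]], angular=[[0, 0, 0], [0, 0, 0], [0, 0, 0], [0, 0, 0], [0, 0, 0]])

```text
clock: 15.25
position: [0.5389, 0.1701, 0.1018]
ee_rot: [0.8, 3.038, 0.0]
force: [-2.4, 0.1, 4.4]
width: 0.317
gripper_force: 25.0
```

Call:
carry_out(claw=[2, 2, 2], delta_pos=[[0, 0, 0.05], [0, 0, 0], [0, 0, 0]], angular=[[0, 0, 0], [0, 0, 0], [0, 0, 0]])

```text
clock: 15.55
position: [0.5389, 0.1701, 0.1013]
ee_rot: [0.8, 3.038, 0.0]
force: [-1.4, -0.2, 5.3]
width: 0.318
gripper_force: 25.0
```

```bash
python3 - <<'E'
from h import *
F=[]
for i in range(6):
    arm.get_image("wrist");s=arm.observe();F.append([*s["force"],*s["position"],*s["ft_torque"]])
print(np.mean(F,0).round(4),s["clock"])
E
```

```text
[-0.7831 -0.3045  5.2258  0.5389  0.1701  0.1013 -0.0758  0.2005  0.0075] 15.85
```

Call:
carry_out(claw=[2, 2, 2, 2], delta_pos=[[0, 0, 0.05], [0, 0, 0.03], [0, 0, 0], [0, 0, 0]], angular=[[0, 0, 0], [0, 0, 0], [0, 0, 0], [0, 0, 0]])

```text
clock: 16.25
position: [0.5389, 0.1701, 0.1006]
ee_rot: [0.8, 3.038, 0.0]
force: [-0.7, -0.8, 6.2]
width: 0.318
gripper_force: 25.0
```

Call:
carry_out(claw=[3.2, 3.4, 3.6, 3.8, 4, 4.2, 4.4, 4.8, 5.5, 6, 6], delta_pos=[[0, 0, 0], [0, 0, 0], [0, 0, 0], [0, 0, 0], [0, 0, 0], [0, 0, 0], [0, 0, 0], [0, 0, 0], [0, 0, 0], [0, 0, 0], [0, 0, 0]], angular=[[0, 0, 0], [0, 0, 0], [0, 0, 0], [0, 0, 0], [0, 0, 0], [0, 0, 0], [0, 0, 0], [0, 0, 0], [0, 0, 0], [0, 0, 0], [0, 0, 0]])

```text
clock: 17.35
position: [0.5387, 0.1701, 0.1003]
ee_rot: [-0.8, -3.038, 0.0]
force: [0.1, 0.6, 0.9]
width: 0.651
gripper_force: 0.0
```

Call:
carry_out(claw=[6, 6, 6, 6, 6, 6, 6, 6, 6, 6, 6, 6], delta_pos=[[0, 0, -0.5], [0, 0, -1.5], [0, 0, -2], [0, 0, -2], [-2, 0, 0], [-2.5, 0, 0], [-2.5, 0, 0], [-2.5, 0, 0], [-2, 0, 0], [-0.5, 0, 0], [0, 0, 0], [0, 0, 0]], angular=[[0, 0, 0], [0, 0, 0], [0, 0, 0], [0, 0, 0], [0, 0, 0], [0, 0, 0], [0, 0, 0], [0, 0, 0], [0, 0, 0], [0, 0, 0], [0, 0, 0], [0, 0, 0]])

```text
clock: 18.55
position: [0.6425, 0.1118, 0.1604]
ee_rot: [-0.799, -3.037, -0.001]
force: [-0.2, 0.0, -0.1]
width: 0.651
gripper_force: 0.0
```

```bash
python3 - <<'E'
from h import *
w=arm.get_image("wrist");p=arm.get_image("scene");c=proj(p,[.539,.17,.1])[0].astype(int)
f=cv2.resize(p["frame"][c[1]-50:c[1]+55,c[0]-70:c[0]+70],None,fx=4,fy=4,interpolation=2)
g=cv2.resize(w["frame"][:180,130:410],(400,257))
o=np.zeros((420,560+230,3),np.uint8);o[:,:560]=f;
cv2.imwrite("pics/f1.png",f[:,:,::-1]);cv2.imwrite("pics/f2.png",w["frame"][:,:,::-1])
from fit import circ,dist,mask
from scipy.optimize import least_squares
c0=proj(w,[.539,.17,.11])[0];m=mask(w,100,125,130,60,c0,100)
ou=cv2.convexHull(np.argwhere(m)[:,::-1].astype(np.int32))[:,0].astype(float);ou=ou[(ou[:,1]>1)]
r=least_squares(lambda v:dist(w,v[:2],v[2],.086,ou),[.539,.17,.11],loss="soft_l1",x_scale=.01,diff_step=1e-3);print(r.x,np.sqrt(np.mean(r.fun**2)))
E
```

```text
[0.53884935 0.16865473 0.09458402] 0.17078418225632686
```

View pics/f1.png

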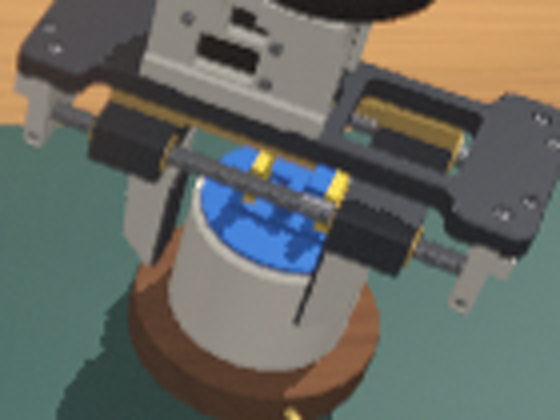

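View pics/f2.png

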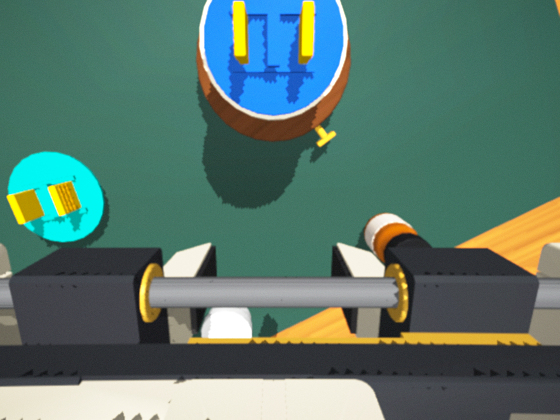

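The cap is seated on the pot with its tabs spread. The gripper partly hides it in the scene view, so I'll back off and take one last look.

Call:
carry_out(claw=[6, 6, 6, 6, 6, 6, 6, 6, 6, 6], delta_pos=[[0, -2, -2], [0, -3, -2], [0, -3, -2], [0, -3, -2], [0, -3, -1], [0, -3, 0], [0, -2, 0], [0, -1, 0], [0, 0, 0], [0, 0, 0]], angular=[[0, 0, 0], [0, 0, 0], [0, 0, 0], [0, 0, 0], [0, 0, 0], [0, 0, 0], [0, 0, 0], [0, 0, 0], [0, 0, 0], [0, 0, 0]])

```text
clock: 19.65
position: [0.5453, -0.0616, 0.2502]
ee_rot: [-0.798, -3.038, -0.001]
force: [0.1, 0.3, -0.3]
width: 0.652
gripper_force: 0.0
```

```bash
python3 - <<'E'
from h import *
from fit import circ,dist,mask
from scipy.optimize import least_squares
p=arm.get_image("scene");c=proj(p,[.539,.17,.1])[0]
m=mask(p,100,125,130,60,c,35);ou=cv2.convexHull(np.argwhere(m)[:,::-1].astype(np.int32))[:,0].astype(float)
print("scene ellipse",cv2.fitEllipse(ou.astype(np.float32)))
for z in(.094,.099,.103):
    print(z,"model",cv2.fitEllipse(proj(p,circ([.539,.17],z,.086)).astype(np.float32)))
c=c.astype(int);f=p["frame"][c[1]-38:c[1]+37,c[0]-50:c[0]+50];cv2.imwrite("pics/f3.png",cv2.resize(f,None,fx=8,fy=8,interpolation=2)[:,:,::-1])
t=arm.get_image("top")
for q in(p,t):
  for n in("spool","bottle","wax"):
    for d in arm.place_of(n,q)[:1]: print(n,at_z(q,d["centre"],0).round(3),d["conf"])
  tb,_=capfit(q,proj(q,[.539,.17,.12])[0],22)
  P=np.array([at_z(q,ce/[560,420],.119)[:2] for ce,n,_ in tb]);print("tab sep",np.linalg.norm(P[0]-P[1]),P.mean(0))
print(arm.observe()["clock"])
E
```

```text
scene ellipse ((391.100830078125, 183.5224609375), (30.83064842224121, 44.71728515625), 105.20817565917969)
0.094 model ((389.21148681640625, 184.70909118652344), (30.61297607421875, 45.34658432006836), 105.08470916748047)
0.099 model ((389.8133850097656, 182.94064331054688), (30.636926651000977, 45.573890686035156), 104.99199676513672)
0.103 model ((390.2991943359375, 181.51324462890625), (30.65531349182129, 45.75742721557617), 104.91803741455078)
spool [ 0.73  -0.191  0.   ] 0.95
bottle [0.733 0.196 0.   ] 0.9
wax [0.732 0.006 0.   ] 0.76
tab sep 0.04731517223588752 [0.51438891 0.16677841]
spool [ 0.733 -0.197  0.   ] 0.76
bottle [0.719 0.196 0.   ] 0.56
wax [0.732 0.006 0.   ] 0.55
tab sep 0.03585271535445218 [0.53978138 0.16903832]
20.05
```

View pics/f3.png

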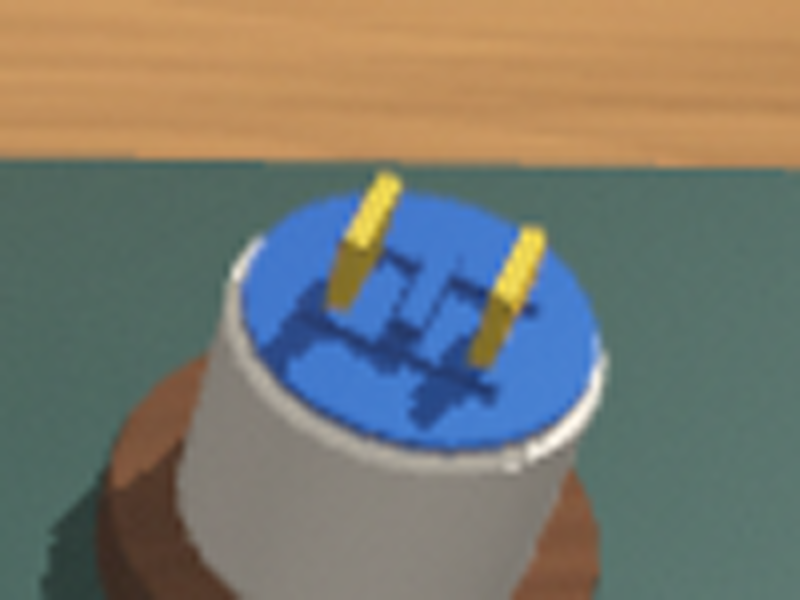

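The cap sits level: its ellipse matches the level flange model. The orange ring is hidden, the tabs are 36 mm apart centre to centre (sprung out), and the spool, jar and tin show no movement beyond measurement error.

```bash
python3 -c "
from cell import arm
print(arm.sign_off())"
```

```text
the job is handed in; nothing more can be done
None
```

The blue cap is on the pot, looks locked and level in the last pictures with both tabs sprung out, was pressed down with only about 7 N, and the job is handed in at about 20 s.

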